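Tape the length of a serving tray at the auction house

ROBOT

A 7-joint arm with a two-finger parallel gripper is mounted at the origin on the work surface. World frame = base frame: x ahead of the robot, y to its left, z up, the work surface at z = 0. Lengths are in m, angles in rad, forces in N, time in s.
With the tool pointing down it reaches from about 0.4 to 0.9 m from the base axis. Payload 5.6 kg.
Tool frame: the origin (TCP) lies at the very end of the fingers, on their centre line; the grasp point (between the pads) lies tcp_to_grasp behind it (tcp_to_grasp is the distance from the TCP to the grasp point, in m); z points along the fingers, y is the line along which they close (so a half turn about z gives the same grasp; the last joint's range is limited). The gripper opens to 92 mm and grips with 3 to 60 N. Pads are 20 mm wide; open, the fingers measure 128 mm over their backs; the gripper's body (75 mm by 189 mm) begins 69 mm behind the grasp point.
Start: joints at [-1.284, 0.468, -0.012, 1.603, 0.006, 1.071, -0.056], TCP at [0.211, 0.615, 0.215] pointing down, gripper open.
Joint ranges: [-2.53, 2.53], [-0.31, 2.02], [-1.57, 1.55], [0.28, 2.44], [-1.29, 4.43], [0.15, 1.84], [-2.92, 2.92]. Speed limits (rad/s): [2.57, 2.57, 3.14, 3.14, 3.14, 3.14, 3.14].

INTERFACE

Orientations are given as a rotation vector (axis times angle).
In Python, from plant import * gives the robot as it stands. The module is installed in compiled form; this text tells all that it offers.
- The arm moves only by the tool play_rows, never from a script. Its argument "increments" is one flat list of numbers, 6 for each row, row after row: the shift along the tool's x, y, z in m, then the turn, a rotation vector about the tool's x, y, z in rad. A call has 1 to 5 rows; each row is the pose to reach, as a shift and turn from the pose commanded when the call began, along the tool's axes at that moment; what a row does not reach only later rows make up. A row lasts 1/12 s, in which the tool goes at most 41.7 mm and 7.16 degrees, less where a joint would pass 70% of its speed; a pose out of reach is approached as far as the arm can. A call with a gripper value outside its range is refused whole. "jaw" is the closure, from -1 (fully open) to 1 (shut), set as the call begins (left out, the last holds). The fingers move at their own pace and stop on an object; the grip force is fixed at half the most. Time passes only in rows, so rows that repeat a pose let the fingers close. It gives the time, the measured TCP pose, the force, the opening and the grip force at its end, in the units of the state.
- read_state(): the state, without advancing time (a new reading comes with each control period).
- camera(name): name is "scene" or "top"; returns a dict with "image" (480x640x3 uint8, red, green, blue), "range_z" (480x640 float32, m along the optical axis (not along the pixel's ray), 0 where there is no reading), "intrinsics" (3x3 intrinsics, pixels), "cam_to_world" (4x4, takes a point from camera to world coordinates). Camera axes: x right, y down, z forward; pixel columns grow to the right and rows downward; lengths in m; the calibration is good to about 2 mm. A picture is of the moment at which its call begins.
- close_job(): hands the job in; it is judged then, once.
The state is a dict: "clock": time; "joints": joint angles; "joint_vel": joint speeds; "effort": joint torques, N m; "eef_pos": TCP position; "tool_rot": TCP orientation; "contact_force": force on the tool from outside, world axes, zero at the start; "wrist_torque": the same for the moment, N m; "width": opening from 0.0 (shut) to 1.0 (fully open); "grasp_force": force on a finger pad.
Only numpy, scipy, OpenCV 4.12 (cv2) and the standard library are available. Lean on these libraries where they do the work, as an engineer would, in place of code of your own. Each camera call takes 0.05 s, during which the arm holds its last target. There are 200 camera calls.

TASK

Measure the wooden serving tray with the yellow tape measure (not the blue one): hook the tape's steel end over the outside of the brass-capped rim, near the middle of that rim, and draw the case straight back along the inside of the tray until its back is within 3 cm of the opposite rim, standing upright on the tray floor. Then press the red lock button on the case fully down and let go of everything, leaving the tape hooked and drawn out.

Things in the scene. Friction and masses are not known exactly. Their poses are not given: they have to be found in the camera images.
- tape: Yellow tape measure (case), loose, upright, about 0.5 kg: 80 mm long (own x, towards the tape's mouth), 40 mm thick (y), 62 mm tall (z). Origin: centre of its underside. Grip it across the 40 mm. The white tape leaves the mouth level, 18 mm wide, underside 16.5 mm above the case's underside. A blue twin nearby is not for use. Set down level, the case's weight holds it against the spring.
- hook (a point): Lower inner edge of the steel hook at the tape's end: a lip 20 mm wide, 3 mm thick, reaching down to 4 mm above the case's underside. Wound in, it is at x = 64 mm, y = 0 of the case, 24 mm beyond the mouth. The tape is stiff and slides only along the case's x, out by up to 250 mm more; a spring pulls it in with 0.8 N (in) to 1.2 N (200 mm out).
- tray: Wooden tray fixed to the table, 320 mm long (own x), 150 mm wide (y). Origin: centre of its underside. Floor top 6 mm above the table; rims all round 8 mm thick, tops 20 mm above the table. The rim at the +x end, to the robot's left, is brass (outer face x = 160 mm), the others dark wood; the opposite rim's inner face is at x = -152 mm.
- lock (a joint): Red lock button, 26 x 24 mm, centred on top of the yellow case (x = 0, y = 0), its top 72 mm above the case's underside when up. 0 = up, 0.007 m = fully down. It takes about 3 N and stays where it is left. It is only a latch: the hook on the rim and the weight of the case are what keep the tape drawn out.
Not all that is in view belongs to the job. Several things look just like the tape: the one meant starts farthest to the robot's right.

How it is judged:
On the way, in this order (a step that is already met when the one before it is completed fails the run):
1. the hook is over the outside of the brass rim and the case has been drawn back to the opposite end of the tray (x of hook in the frame of tray between 0.156 and 0.168 m and z of hook in the frame of tray below 0.017 m and x of tape in the frame of tray below -0.07 m), for 0.2 s.
2. the red lock button is pressed down (value of joint lock above 0.005 m), for 0.1 s.
At the end, for the whole second after the job is handed in: Hook outside the brass rim, below its top, within 8 mm of it and 45 mm of its middle; yellow case upright (6 deg) on the tray floor, in line with the tray (11 deg), its back within 34 mm of the opposite rim; lock button down over 5 mm; case at rest and released (x of hook in the frame of tray between 0.156 and 0.168 m and z of hook in the frame of tray below 0.017 m and y of hook in the frame of tray between -0.045 and 0.045 m and x of tape in the frame of tray below -0.078 m and z of tape in the frame of tray below 0.01 m and angle between tape's own z axis and vertical below 0.1 rad and angle between the x axis of tape and the x axis of tray, either way round below 0.2 rad and value of joint lock above 0.005 m and linear speed of tape below 0.01 m/s); the robot touches nothing.
It also fails if it takes over 51 s, if anything falls off the work surface, if the arm or the gripper's body presses on something with over 40 N, if the wrist force passes 120 N, or if a joint passes its speed limit or range.

## Working session

There is one attempt and no reset: what is moved stays moved. The work goes in short steps, Python scripts to look and compute and a tool call to move; the robot and the scene stay as the last step left them, time stands still between calls to the robot, and variables do not carry over. Pictures are saved under pics/ and viewed, at most 10 in all, crops included, and the job is handed in when it is done.

Besides the shell and the picture viewer there is one more tool, called after "Call:" by a JSON object that holds its "fn" and its "kwargs". play_rows: Moves the arm, as the interface text tells. Its arguments: {"type":"object","properties":{"increments":{"type":"array"},"jaw":{"type":"number"}},"required":["increments"]}

```bash
mkdir -p pics
cat > h.py <<'E'
from plant import *
import numpy as np, cv2
from scipy.spatial.transform import Rotation as R
def pts(c):
    K=c["intrinsics"];T=c["cam_to_world"];z=c["range_z"];v,u=np.mgrid[0:480,0:640]
    p=np.stack([(u-K[0,2])/K[0,0]*z,(v-K[1,2])/K[1,1]*z,z],-1)
    return p@T[:3,:3].T+T[:3,3]
def ray(c,u,v,h):
    K=c["intrinsics"];T=c["cam_to_world"];d=T[:3,:3]@np.array([(u-K[0,2])/K[0,0],(v-K[1,2])/K[1,1],1]);o=T[:3,3]
    return o+d*(h-o[2])/d[2]
E
python3 - <<'E'
from h import *
ims=[]
for n in("top","scene"):
    c=camera(n);np.savez(f"{n}0.npz",**c);cv2.imwrite(f"pics/{n}0.png",c["image"][:,:,::-1]);print(n,c["cam_to_world"].round(3).tolist(),c["intrinsics"].round(1).tolist())
s=read_state();print(s)
try:
    import plant;print([n for n in dir(plant) if 'grasp' in n], tcp_to_grasp)
except Exception as e:print(e)
E
```

```text
top [[0.011, -0.993, 0.118, 0.474], [-1.0, -0.007, 0.031, 0.061], [-0.03, -0.118, -0.993, 0.673], [0.0, 0.0, 0.0, 1.0]] [[443.9, 0.0, 321.9], [0.0, 443.9, 243.3], [0.0, 0.0, 1.0]]
scene [[-0.191, 0.645, -0.74, 1.275], [0.981, 0.137, -0.134, 0.181], [0.015, -0.752, -0.659, 0.701], [0.0, 0.0, 0.0, 1.0]] [[591.4, 0.0, 316.1], [0.0, 591.4, 235.2], [0.0, 0.0, 1.0]]
{'clock': 0.1, 'joints': array([-1.28396651,  0.46827832, -0.01155222,  1.60347371,  0.00601126,
        1.07144221, -0.05631812]), 'joint_vel': array([ 3.49515336e-04, -1.45700069e-03,  7.01991210e-04, -3.28777350e-03,
        1.22317385e-03,  1.22759489e-03,  9.54625167e-05]), 'effort': array([ 8.27613185e-04, -5.21646416e+01, -1.25930578e-02, -2.44365638e+01,
       -5.68458054e-02,  1.41785890e-02,  7.65756567e-05]), 'eef_pos': array([0.21045521, 0.6144509 , 0.21376654]), 'tool_rot': array([-5.15921777e-01, -3.09882588e+00,  2.45726316e-03]), 'contact_force': array([-0.60435848, -0.85338426,  0.27109192]), 'wrist_torque': array([ 0.01341893, -0.0008149 ,  0.00649492]), 'grasp_force': 0.0, 'width': 1.0005560472680957}
['tcp_to_grasp'] 0.0187
```

View pics/top0.png

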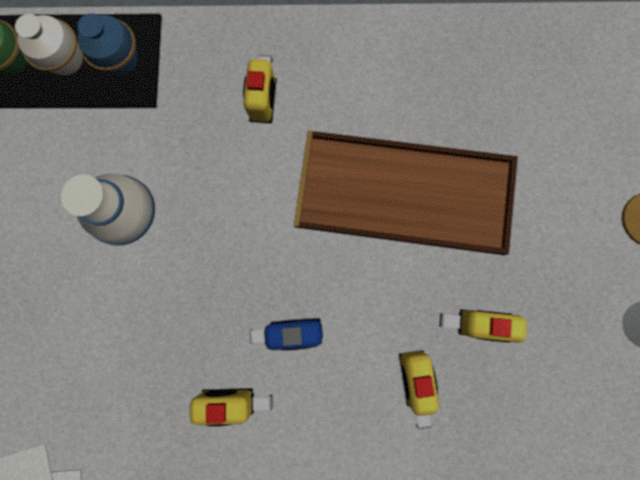

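View pics/scene0.png

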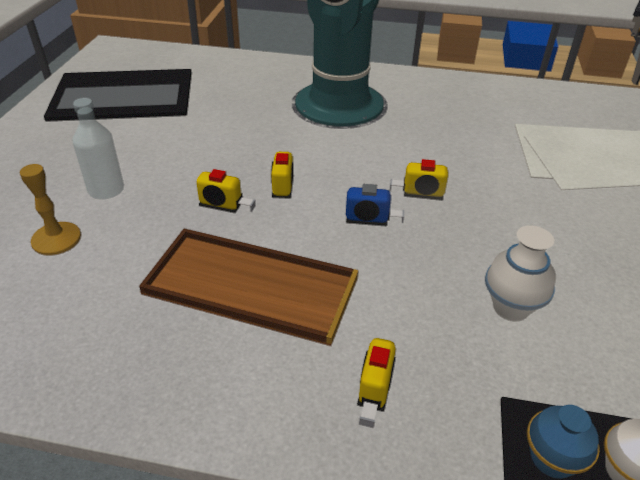

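The top view shows four yellow tapes. The one farthest to the robot's right (-y) is at about (497,327), with its mouth towards the left. The tray is at about (405,190), with the brass rim on its left. In the scene view the same tape is at about (219,190).

```bash
cat > m.py <<'E'
from h import *
def load(n): return dict(np.load(n))
def cc(m):
    n,l,s,ce=cv2.connectedComponentsWithStats(m.astype(np.uint8));return [(l==i,s[i],ce[i]) for i in range(1,n) if s[i][4]>25]
def masks(c):
    h=cv2.cvtColor(c["image"],cv2.COLOR_RGB2HSV);H,S,V=h[...,0],h[...,1],h[...,2]
    return dict(red=((H<6)|(H>174))&(S>190)&(V>110), yel=(abs(H.astype(int)-27)<6)&(S>170)&(V>120))
def tri(a,b):
    A=np.zeros((3,3));B=np.zeros(3)
    for c,u,v in(a,b):
        o=c["cam_to_world"][:3,3];d=ray(c,u,v,0)-o;d/=np.linalg.norm(d);P=np.eye(3)-np.outer(d,d);A+=P;B+=P@o
    return np.linalg.solve(A,B)
E
python3 - <<'E'
from m import *
t,s=load("top0.npz"),load("scene0.npz")
for n,c in(("top",t),("scene",s)):
    P=pts(c);m=masks(c)
    for k in m:
        for q,st,ce in cc(m[k]):
            p=P[q];print(n,k,st[4],ce.round(1),np.median(p,0).round(4),"zmax",p[:,2].max().round(4))
# target
P=pts(t);T=[x for x in cc(masks(t)["red"]) if abs(x[2][0]-500)<20][0];S=[x for x in cc(masks(s)["red"]) if abs(x[2][0]-217)<15][0]
print("tri red",tri((t,*T[2]),(s,*S[2])).round(4))
for n,c,b in(("top",t,(435,300,535,350)),("scene",s,(190,160,262,215))):
    P=pts(c);v,u=np.mgrid[0:480,0:640];box=(u>b[0])&(u<b[2])&(v>b[1])&(v<b[3])
    for lo,hi in((.008,.03),(.03,.058),(.058,.066),(.067,.08)):
        q=box&(P[...,2]>lo)&(P[...,2]<hi)
        if q.sum()>8:
            r=cv2.minAreaRect((P[q][:,:2]*1000).astype(np.float32));print(n,lo,hi,q.sum(),r,P[q].mean(0).round(4))
    # hook: whitish
    h=cv2.cvtColor(c["image"],cv2.COLOR_RGB2HSV);q=box&(h[...,1]<40)&(P[...,2]>.009)
    if q.sum()>5: print(n,"white",q.sum(),P[q].min(0).round(4),P[q].max(0).round(4),P[q].mean(0).round(4))
    # tray
    b=(285,120,530,265) if n=="top" else (135,225,362,345)
    box=(u>b[0])&(u<b[2])&(v>b[1])&(v<b[3])&(h[...,1]>90)
    rim=box&(P[...,2]>.015)&(P[...,2]<.03)
    r=cv2.minAreaRect((P[rim][:,:2]*1000).astype(np.float32));print(n,"rim",rim.sum(),r,cv2.boxPoints(r).round(1).tolist(),np.median(P[rim][:,2]))
    fl=box&(P[...,2]<.012)&(P[...,2]>.002);r=cv2.minAreaRect((P[fl][:,:2]*1000).astype(np.float32));print(n,"floor",r,np.median(P[fl][:,2]))
    br=box&(abs(h[...,0].astype(int)-20)<7)&(h[...,1]>120)&rim;print(n,"brass",br.sum(),P[br].mean(0) if br.sum() else "")
E
```

```text
top red 226 [255.1  79.2] [0.782  0.1784 0.0712] zmax 0.074
top red 181 [499.5 327.5] [ 0.4345 -0.1551  0.0717] zmax 0.6732
top red 282 [423.7 386.7] [ 0.3576 -0.0553  0.0715] zmax 0.0743
top red 312 [215.4 413.4] [0.3194 0.2176 0.0713] zmax 0.6732
top yel 264 [260.3  91.9] [0.7637 0.1669 0.0587] zmax 0.6732
top yel 136 [495.9 315.3] [ 0.4508 -0.1565  0.0585] zmax 0.0626
top yel 144 [486.8 333.8] [ 0.424  -0.1393  0.0597] zmax 0.0639
top yel 127 [414.5 364.2] [ 0.3875 -0.0432  0.0595] zmax 0.6732
top yel 75 [419.4 406.8] [ 0.3268 -0.0491  0.0603] zmax 0.0693
top yel 466 [218.1 408.1] [0.3268 0.2174 0.0593] zmax 0.6732
scene red 80 [281.8 157.1] [ 0.3611 -0.0545  0.0712] zmax 0.0746
scene red 89 [427.9 163.2] [0.3214 0.219  0.0708] zmax 0.0747
scene red 99 [216.9 173.7] [ 0.4385 -0.1565  0.0713] zmax 0.7011
scene red 264 [379.5 355.2] [0.7859 0.1796 0.0714] zmax 0.7011
scene yel 453 [279.9 174.3] [ 0.3939 -0.052   0.0542] zmax 0.0642
scene yel 593 [424.8 174.7] [0.3343 0.2061 0.0562] zmax 0.7011
scene yel 534 [217.3 184.5] [ 0.45   -0.1443  0.0579] zmax 0.7011
scene yel 1123 [375.5 37
[... 1650 characters left out ...]
8 131 ((438.1033020019531, -157.04713439941406), (26.093719482421875, 27.89527130126953), 84.15323638916016) [ 0.4389 -0.1566  0.0707]
scene white 303 [ 0.425  -0.1831  0.0095] [1.2746 0.1807 0.7011] [ 0.4792 -0.1221  0.0514]
scene rim 2679 ((634.2335205078125, -42.15020751953125), (321.3770751953125, 152.96426391601562), 82.7330093383789) [[538.0, -191.89999389648438], [689.7999877929688, -211.1999969482422], [730.4000244140625, 107.5999984741211], [578.7000122070312, 126.9000015258789]] 0.01900201925309497
scene floor ((636.9779663085938, -41.469879150390625), (318.89666748046875, 147.90609741210938), 82.57738494873047) 0.00566167094816078
scene brass 478 [0.65983294 0.08942017 0.01885098]
```

```bash
cat >> h.py <<'E'
def rot(yaw): # tool down, tool x at yaw (deg)
    a=np.radians(yaw);return R.from_matrix(np.array([[np.cos(a),np.sin(a),0],[np.sin(a),-np.cos(a),0],[0,0,-1]]))
def plan(way,start=None):
    s=read_state();p,r=(s["eef_pos"],R.from_rotvec(s["tool_rot"])) if start is None else (np.array(start[:3]),rot(start[3]))
    print("now",s["clock"],p.round(4),"x-yaw",np.degrees(np.arctan2(*r.as_matrix()[[1,0],0])).round(2))
    for w in way:
        q=rot(w[3]);print((r.inv().apply(np.array(w[:3])-p)).round(4).tolist(),(r.inv()*q).as_rotvec().round(4).tolist());p,r=np.array(w[:3]),q
E
python3 - <<'E'
from m import *
for n in("top0.npz","scene0.npz"):
    c=load(n);P=pts(c);q=(P[...,2]>.09)&(P[...,2]<.5)&(P[...,0]>.15)&(P[...,0]<.75)
    for a,st,ce in cc(q): print(n,st,P[a].min(0).round(3),P[a].max(0).round(3))
plan([(.30,.46,.25,142),(.38,.29,.25,123),(.42,.12,.25,105),(.437,-.04,.22,90),(.437,-.157,.125,84.7)])
E
```

```text
top0.npz [  61  175   77   61 3507] [0.552 0.33  0.09 ] [0.635 0.409 0.152]
scene0.npz [631   0   9  37 197] [0.159 0.516 0.297] [0.218 0.541 0.345]
scene0.npz [632  54   8  31 142] [0.196 0.551 0.212] [0.207 0.568 0.268]
scene0.npz [  73   98   42   64 1720] [ 0.412 -0.419  0.09 ] [ 0.476 -0.354  0.192]
scene0.npz [ 20 164  30  40 732] [ 0.577 -0.427  0.091] [ 0.614 -0.388  0.152]
scene0.npz [ 496  226   59   63 2566] [0.566 0.331 0.09 ] [0.639 0.415 0.152]
now 0.1 [0.2105 0.6145 0.2138] x-yaw 161.1
[-0.1348, -0.1172, -0.036] [-0.0015, 0.0004, 0.3333]
[-0.1677, -0.0847, 0.0] [0.0, 0.0, 0.3316]
[-0.1644, -0.059, 0.0] [0.0, 0.0, 0.3142]
[-0.1589, -0.025, 0.03] [0.0, 0.0, 0.2618]
[-0.117, 0.0, 0.095] [0.0, 0.0, 0.0925]
```

Call:
{"fn": "play_rows", "kwargs": {"increments": [-0.135,-0.117,-0.036,0,0,0.333,-0.135,-0.117,-0.036,0,0,0.333,-0.135,-0.117,-0.036,0,0,0.333,-0.135,-0.117,-0.036,0,0,0.333,-0.135,-0.117,-0.036,0,0,0.333], "jaw": -1}}

```text
clock: 0.52
eef_pos: [0.3043, 0.4556, 0.2515]
tool_rot: [1.031, 2.965, -0.001]
contact_force: [0.9, -0.4, -0.3]
width: 0.999
grasp_force: 0.0
```

Call:
{"fn": "play_rows", "kwargs": {"increments": [-0.168,-0.085,0,0,0,0.332,-0.168,-0.085,0,0,0,0.332,-0.168,-0.085,0,0,0,0.332,-0.168,-0.085,0,0,0,0.332,-0.168,-0.085,0,0,0,0.332]}}

```text
clock: 0.93
eef_pos: [0.3821, 0.2857, 0.2505]
tool_rot: [1.505, 2.757, -0.001]
contact_force: [0.4, 0.4, 0.4]
width: 1.0
grasp_force: 0.0
```

Call:
{"fn": "play_rows", "kwargs": {"increments": [-0.164,-0.059,0,0,0,0.314,-0.164,-0.059,0,0,0,0.314,-0.164,-0.059,0,0,0,0.314,-0.164,-0.059,0,0,0,0.314,-0.164,-0.059,0,0,0,0.314]}}

```text
clock: 1.35
eef_pos: [0.4212, 0.1143, 0.2507]
tool_rot: [1.922, 2.484, -0.001]
contact_force: [-1.4, -0.5, -0.2]
width: 1.001
grasp_force: 0.0
```

Call:
{"fn": "play_rows", "kwargs": {"increments": [-0.159,-0.025,0.03,0,0,0.262,-0.159,-0.025,0.03,0,0,0.262,-0.159,-0.025,0.03,0,0,0.262,-0.159,-0.025,0.03,0,0,0.262,-0.159,-0.025,0.03,0,0,0.262]}}

```text
clock: 1.77
eef_pos: [0.4368, -0.0459, 0.2199]
tool_rot: [2.231, 2.21, -0.004]
contact_force: [-0.6, -0.1, -0.4]
width: 1.002
grasp_force: 0.0
```

Call:
{"fn": "play_rows", "kwargs": {"increments": [-0.111,0,0.095,0,0,0.085,-0.111,0,0.095,0,0,0.085,-0.111,0,0.095,0,0,0.085,-0.111,0,0.095,0,0,0.085,-0.111,0,0.095,0,0,0.085]}}

```text
clock: 2.18
eef_pos: [0.4352, -0.1529, 0.123]
tool_rot: [-2.317, -2.118, 0.008]
contact_force: [-0.5, 0.4, -0.5]
width: 1.0
grasp_force: 0.0
```

Run:
```python
from m import *
plan([(.437,-.157,.028,84.7)])
c=camera("top");cv2.imwrite("pics/t1.png",c["image"][220:440,340:640,::-1].repeat(2,0).repeat(2,1))
```

```text
now 2.1833 [ 0.4352 -0.1529  0.123 ] x-yaw 84.87
[-0.0038, 0.0026, 0.095] [-0.0053, 0.002, 0.0029]
```

View pics/t1.png

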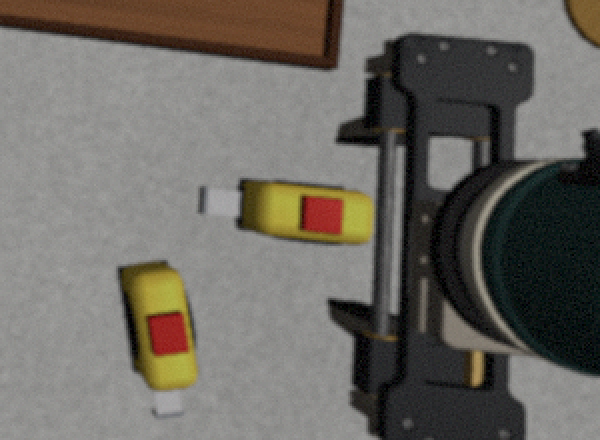

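The open fingers straddle the case. The gripper looks shifted right, which is expected from parallax at its height. I'll descend and grip.

Call:
{"fn": "play_rows", "kwargs": {"increments": [-0.003,0.002,0.04,0,0,0.003,-0.003,0.002,0.07,0,0,0.003,-0.003,0.002,0.095,0,0,0.003,-0.003,0.002,0.095,0,0,0.003,-0.003,0.002,0.095,0,0,0.003]}}

```text
clock: 2.65
eef_pos: [0.4393, -0.1522, 0.0308]
tool_rot: [-2.314, -2.123, 0.0]
contact_force: [-0.2, -0.0, 0.8]
width: 1.001
grasp_force: 0.0
```

Call:
{"fn": "play_rows", "kwargs": {"increments": [0,0,0,0,0,0,0,0,0,0,0,0,0,0,0,0,0,0,0,0,0,0,0,0,0,0,0,0,0,0], "jaw": 1}}

```text
clock: 3.07
eef_pos: [0.4397, -0.1536, 0.0314]
tool_rot: [2.316, 2.121, 0.002]
contact_force: [0.4, -0.2, -0.8]
width: 0.66
grasp_force: 0.0
```

Call:
{"fn": "play_rows", "kwargs": {"increments": [0,0,0,0,0,0,0,0,0,0,0,0,0,0,0,0,0,0,0,0,0,0,0,0,0,0,0,0,0,0]}}

```text
clock: 3.48
eef_pos: [0.4377, -0.1535, 0.0304]
tool_rot: [-2.316, -2.119, 0.002]
contact_force: [-3.7, -0.1, 5.7]
width: 0.433
grasp_force: 30.0
```

Call:
{"fn": "play_rows", "kwargs": {"increments": [0,0,-0.02,0,0,0,0,0,-0.05,0,0,0,0,0,-0.08,0,0,0,0,0,-0.08,0,0,0,0,0,-0.08,0,0,0]}}

```text
clock: 3.9
eef_pos: [0.4401, -0.1535, 0.1111]
tool_rot: [2.315, 2.121, 0.004]
contact_force: [-1.3, 0.5, -5.6]
width: 0.433
grasp_force: 30.0
```

Run:
```python
from m import *
plan([(.54,-.05,.11,83.7),(.646,.060,.11,82.75)])
```

```text
now 3.9 [ 0.4401 -0.1535  0.1111] x-yaw 84.99
[0.1118, 0.0905, 0.0014] [0.003, -0.0004, 0.0225]
[0.121, 0.0933, 0.0] [0.0, 0.0, 0.0166]
```

Call:
{"fn": "play_rows", "kwargs": {"increments": [0.03,0.024,0,0,0,0.022,0.06,0.048,0,0,0,0.022,0.09,0.072,0,0,0,0.022,0.112,0.09,0,0,0,0.022,0.112,0.09,0,0,0,0.022]}}

```text
clock: 4.32
eef_pos: [0.5418, -0.0434, 0.1081]
tool_rot: [-2.33, -2.106, -0.002]
contact_force: [1.3, 0.1, -5.6]
width: 0.431
grasp_force: 30.0
```

Call:
{"fn": "play_rows", "kwargs": {"increments": [0.03,0.023,0,0,0,0.016,0.06,0.046,0,0,0,0.016,0.09,0.07,0,0,0,0.016,0.121,0.093,0,0,0,0.016,0.121,0.093,0,0,0,0.016]}}

```text
clock: 4.73
eef_pos: [0.6475, 0.0692, 0.1071]
tool_rot: [-2.345, -2.087, -0.005]
contact_force: [-0.0, 1.6, -5.5]
width: 0.435
grasp_force: 30.0
```

Call:
{"fn": "play_rows", "kwargs": {"increments": [0,0,0.02,0,0,0,0,0,0.03,0,0,0,0,0,0.03,0,0,0,0,0,0.03,0,0,0]}}

```text
clock: 5.07
eef_pos: [0.6424, 0.059, 0.0784]
tool_rot: [-2.357, -2.074, 0.006]
contact_force: [-0.3, 0.3, -5.3]
width: 0.434
grasp_force: 30.0
```

Run:
```python
from m import *
plan([(.646,.060,.081,82.75)])
for n in("top","scene"):
    c=camera(n);np.savez(f"{n}1.npz",**c)
    b=(140,220,420,400) if n=="scene" else (230,100,530,300)
    cv2.imwrite(f"pics/{n}1.png",cv2.resize(c["image"][b[1]:b[3],b[0]:b[2],::-1],None,fx=2.5,fy=2.5))
```

```text
now 5.0667 [0.6424 0.059  0.0784] x-yaw 82.71
[0.0014, 0.0034, -0.0026] [-0.0041, 0.0014, -0.0007]
```

View pics/scene1.png

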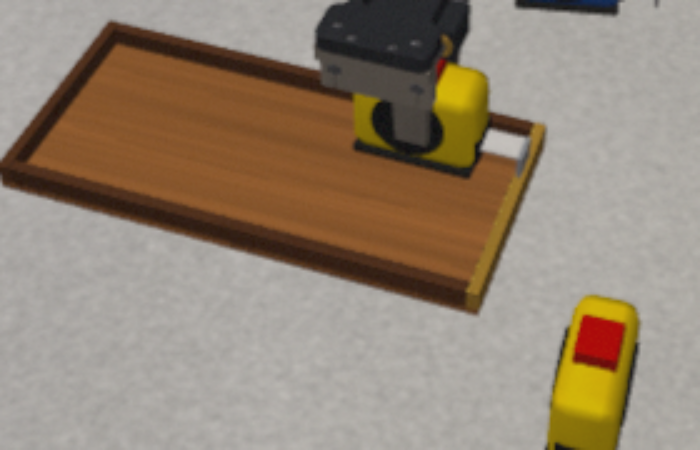

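View pics/top1.png

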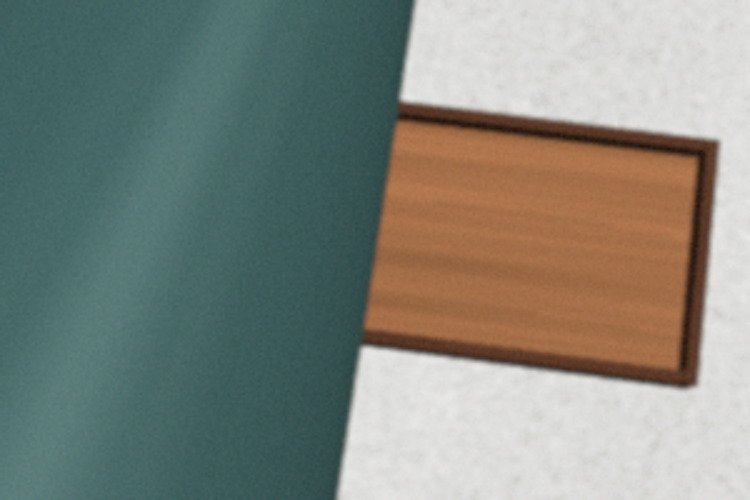

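The scene view shows the case upright over the tray in line with it. The hook, at crop (522,158), i.e. pixel (349,283), is roughly above the brass rim. The arm hides that area in the top view. I'll measure the hook against the brass rim in the scene view.

```bash
cat >> m.py <<'E'
C=np.array([.633,-.0425]);D=np.array([np.cos(np.radians(82.74)),np.sin(np.radians(82.74))])
def tf(P): d=P[...,:2]-C;return np.stack([d@D,d@np.array([-D[1],D[0]]),P[...,2]],-1)
def report(c,u0=(315,265,365,300)):
    Q=tf(pts(c));h=cv2.cvtColor(c["image"],cv2.COLOR_RGB2HSV);v,u=np.mgrid[0:480,0:640]
    box=(u>u0[0])&(u<u0[2])&(v>u0[1])&(v<u0[3])
    w=box&(h[...,1]<50)&(h[...,2]>100)&(Q[...,2]>.008)&(Q[...,2]<.11)&(Q[...,0]<.2)
    w=cv2.erode(w.astype(np.uint8),np.ones((2,2)))>0
    print("white",w.sum(),np.percentile(Q[w],[2,50,98],axis=0).round(4).tolist())
    y=masks(c)["yel"]&(Q[...,2]<.2)&(abs(Q[...,1])<.06)&(abs(Q[...,0])<.16)
    if y.any(): print("yellow",np.percentile(Q[y],[1,50,99],axis=0).round(4).tolist())
    b=(abs(h[...,0].astype(int)-22)<7)&(h[...,1]>110)&(Q[...,2]>.014)&(Q[...,2]<.026)&(Q[...,0]>.13)&(abs(Q[...,1])<.08)
    print("brass",b.sum(),np.percentile(Q[b],[2,50,98],axis=0).round(4).tolist())
    o=(Q[...,2]>.015)&(Q[...,2]<.026)&(Q[...,0]<-.12)&(Q[...,0]>-.18)&(abs(Q[...,1])<.06);print("far rim",np.percentile(Q[o],[2,50,98],axis=0).round(4).tolist())
E
python3 - <<'E'
from m import *
report(load("scene1.npz"));report(load("top0.npz"))
E
```

```text
white 136 [[0.14, -0.0071, 0.0654], [0.1521, 0.0017, 0.0679], [0.1639, 0.0103, 0.07]]
yellow [[0.0616, -0.0186, 0.0617], [0.1225, -0.0145, 0.0983], [0.1357, 0.015, 0.1127]]
brass 383 [[0.1523, -0.0751, 0.0149], [0.1574, -0.0181, 0.0192], [0.1608, 0.0697, 0.022]]
far rim [[-0.1591, -0.0577, 0.0155], [-0.1537, -0.0038, 0.0191], [-0.1498, 0.0562, 0.0221]]Traceback (most recent call last):
  File "<stdin>", line 2, in <module>
  File "m.py", line 20, in report
    print("white",w.sum(),np.percentile(Q[w],[2,50,98],axis=0).round(4).tolist())
                          ~~~~~~~~~~~~~^^^^^^^^^^^^^^^^^^^^^^^
    return _quantile_unchecked(
        a, q, axis, out, overwrite_input, method, keepdims, weights)
    return _ureduce(a,
                    func=_quantile_ureduce_func,
    ...<5 lines>...
                    overwrite_input=overwrite_input,
                    method=method)
    r = func(a, **kwargs)
    result = _quantile(arr,
                       quantiles=q,
    ...<2 lines>...
                       out=out,
                       weights=wgt)
    slices_having_nans = np.isnan(arr[-1, ...])
                                  ~~~^^^^^^^^^
IndexError: index -1 is out of bounds for axis 0 with size 0
```

Call:
{"fn": "play_rows", "kwargs": {"increments": [0.006,0,0,0,0,0,0.006,0,0,0,0,0,0.006,0,0.01,0,0,0,0.006,0,0.01,0,0,0,0.006,0,0.01,0,0,0]}}

```text
clock: 5.58
eef_pos: [0.6443, 0.066, 0.0698]
tool_rot: [-2.356, -2.077, 0.002]
contact_force: [0.4, 0.4, -4.6]
width: 0.433
grasp_force: 30.0
```

Run:
```python
from m import *
c=camera("scene");report(c,(315,265,365,310));plan([(.6456,.061,.034,82.75)])
```

```text
white 135 [[0.1469, -0.0078, 0.0546], [0.1594, 0.0011, 0.0578], [0.1715, 0.0098, 0.0606]]
yellow [[0.0668, -0.0183, 0.0414], [0.1299, -0.0142, 0.0899], [0.1427, 0.0173, 0.1025]]
brass 370 [[0.1522, -0.0753, 0.015], [0.1569, -0.0201, 0.0192], [0.1608, 0.0701, 0.0219]]
far rim [[-0.1591, -0.0576, 0.0153], [-0.1539, -0.006, 0.0193], [-0.1499, 0.0572, 0.0221]]
now 5.6333 [0.6447 0.0658 0.0702] x-yaw 82.77
[-0.0046, 0.0015, 0.0362] [-0.0007, 0.0003, 0.0003]
```

Call:
{"fn": "play_rows", "kwargs": {"increments": [-0.001,0,0.012,0,0,0,-0.001,0,0.022,0,0,0,-0.001,0,0.028,0,0,0,-0.001,0,0.032,0,0,0,-0.001,0,0.034,0,0,0]}}

```text
clock: 6.05
eef_pos: [0.6441, 0.0648, 0.0364]
tool_rot: [-2.355, -2.076, 0.003]
contact_force: [-7.8, 0.2, 13.2]
width: 0.429
grasp_force: 30.0
```

Run:
```python
from m import *
c=camera("scene");report(c,(315,270,370,325));plan([(.6456,.061,.034,82.75)]);print(read_state()["contact_force"])
```

```text
white 131 [[0.1458, -0.0071, 0.0223], [0.1584, 0.0007, 0.0246], [0.17, 0.0093, 0.0271]]
yellow [[0.067, -0.0183, 0.0186], [0.1292, -0.0141, 0.0573], [0.1415, 0.0146, 0.0698]]
brass 407 [[0.1331, -0.0754, 0.0149], [0.1565, -0.0166, 0.0192], [0.1608, 0.0703, 0.0243]]
far rim [[-0.1592, -0.0585, 0.0153], [-0.1538, -0.0035, 0.0191], [-0.1501, 0.056, 0.022]]
now 6.1 [0.6444 0.0647 0.0365] x-yaw 82.76
[-0.0036, 0.0017, 0.0025] [-0.0017, -0.0, 0.0002]
[ 0.00717846  0.35191707 -4.62710735]
```

The hook is down over the outside of the rim: the tape sits at z about 24 mm and its end at x about 0.167. I'll lower the last bit and draw the case back.

Call:
{"fn": "play_rows", "kwargs": {"increments": [0,0,0.001,0,0,0,0,0,0.002,0,0,0,-0.005,0,0.002,0,0,0,-0.015,0,0.002,0,0,0,-0.03,0,0.002,0,0,0]}}

```text
clock: 6.52
eef_pos: [0.644, 0.0406, 0.0367]
tool_rot: [-2.352, -2.082, -0.012]
contact_force: [-0.0, 5.3, 4.8]
width: 0.433
grasp_force: 30.0
```

Run:
```python
from m import *
c=camera("scene");report(c,(315,270,370,325));plan([(*(C-.095*D),.034,82.75)]);print(read_state()["contact_force"])
```

```text
white 203 [[0.1223, -0.0103, 0.0231], [0.142, -0.0021, 0.0252], [0.1625, 0.006, 0.0276]]
yellow [[0.0431, -0.0216, 0.0187], [0.1046, -0.0168, 0.0581], [0.1175, 0.0124, 0.0699]]
brass 365 [[0.1518, -0.0748, 0.0145], [0.1569, -0.0223, 0.0193], [0.1608, 0.07, 0.0218]]
far rim [[-0.1591, -0.0578, 0.0153], [-0.1537, -0.0037, 0.0192], [-0.15, 0.0573, 0.022]]
now 6.5667 [0.643  0.0341 0.0365] x-yaw 82.75
[-0.1722, -0.0003, 0.0023] [0.0043, -0.0016, -0.0]
[0.88822877 1.54172326 5.23527897]
```

The hook has caught: its end stayed at 0.1625 while the case moved back.

Call:
{"fn": "play_rows", "kwargs": {"increments": [-0.018,0,0,0,0,0,-0.036,0,0,0,0,0,-0.054,0,0,0,0,0,-0.072,0,0,0,0,0,-0.09,0,0,0,0,0]}}

```text
clock: 6.98
eef_pos: [0.6326, -0.0512, 0.0366]
tool_rot: [2.354, 2.08, 0.01]
contact_force: [1.0, 7.1, 6.1]
width: 0.432
grasp_force: 30.0
```

Call:
{"fn": "play_rows", "kwargs": {"increments": [-0.018,0,0,0,0,0,-0.036,0,0,0,0,0,-0.054,0,0,0,0,0,-0.068,0,0,0,0,0,-0.075,0,0,0,0,0]}}

```text
clock: 7.4
eef_pos: [0.6226, -0.1283, 0.0365]
tool_rot: [2.357, 2.075, 0.007]
contact_force: [1.2, 7.7, 8.1]
width: 0.435
grasp_force: 30.0
```

Call:
{"fn": "play_rows", "kwargs": {"increments": [0,0,0,0,0,0,0,0,0,0,0,0,0,0,0,0,0,0]}}

```text
clock: 7.65
eef_pos: [0.6224, -0.1294, 0.0364]
tool_rot: [2.355, 2.074, 0.004]
contact_force: [0.1, -0.3, 6.6]
width: 0.436
grasp_force: 30.0
```

Run:
```python
from m import *
c=camera("scene");report(c,(150,240,370,325));plan([(*(C-.095*D),.034,82.75)]);print(read_state()["contact_force"])
cv2.imwrite("pics/s2.png",cv2.resize(c["image"][180:360,120:400,::-1],None,fx=2.5,fy=2.5))
```

```text
white 954 [[-0.0437, -0.0103, 0.022], [0.0616, -0.0024, 0.0245], [0.1595, 0.006, 0.0269]]
yellow [[-0.1278, -0.0216, 0.0188], [-0.066, -0.0167, 0.0591], [-0.0538, 0.0138, 0.0693]]
brass 364 [[0.152, -0.0751, 0.0146], [0.1569, -0.0216, 0.0193], [0.1607, 0.0699, 0.0221]]
far rim [[-0.1594, -0.0583, 0.0156], [-0.1533, -0.0238, 0.0193], [-0.1232, 0.008, 0.0234]]
now 7.7 [ 0.6224 -0.1294  0.0365] x-yaw 82.75
[-0.0074, -0.0004, 0.0025] [0.0042, 0.0006, -0.0001]
[-0.41686035 -0.96892288  5.86071506]
```

View pics/s2.png

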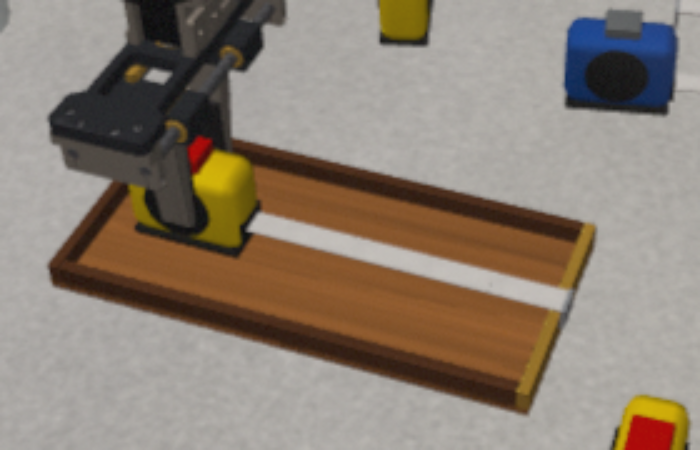

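The tape runs from the case, whose centre is at tray x of about -0.093, to the hook over the brass rim at crop (568,300). I'll release now.

Call:
{"fn": "play_rows", "kwargs": {"increments": [0,0,0,0,0,0,0,0,0,0,0,0,0,0,0,0,0,0,0,0,0,0,0,0,0,0,0,0,0,0], "jaw": -0.4}}

```text
clock: 8.12
eef_pos: [0.6203, -0.1285, 0.0344]
tool_rot: [-2.357, -2.077, 0.0]
contact_force: [0.1, 0.7, 0.5]
width: 0.702
grasp_force: 0.0
```

Call:
{"fn": "play_rows", "kwargs": {"increments": [0,0,-0.01,0,0,0,0,0,-0.03,0,0,0,0,0,-0.05,0,0,0,0,0,-0.07,0,0,0,0,0,-0.08,0,0,0]}}

```text
clock: 8.53
eef_pos: [0.6217, -0.1291, 0.1176]
tool_rot: [2.355, 2.075, 0.004]
contact_force: [1.0, -0.1, 0.2]
width: 0.698
grasp_force: 0.0
```

Call:
{"fn": "play_rows", "kwargs": {"increments": [0,0,0,0,0,0,0,0,0,0,0,0,0,0,0,0,0,0,0,0,0,0,0,0,0,0,0,0,0,0], "jaw": 1}}

```text
clock: 8.95
eef_pos: [0.6197, -0.1284, 0.1134]
tool_rot: [-2.356, -2.076, 0.002]
contact_force: [-0.2, -0.4, 0.3]
width: 0.36
grasp_force: 0.0
```

Call:
{"fn": "play_rows", "kwargs": {"increments": [0,0,0,0,0,0,0,0,0,0,0,0,0,0,0,0,0,0,0,0,0,0,0,0,0,0,0,0,0,0]}}

```text
clock: 9.37
eef_pos: [0.6204, -0.1285, 0.1145]
tool_rot: [-2.357, -2.077, 0.0]
contact_force: [-0.1, 0.0, 0.3]
width: 0.01
grasp_force: 0.0
```

```bash
cat > r.py <<'E'
from m import *
for n in("scene","top"):
    c=camera(n);Q=tf(pts(c))
    for q,st,ce in cc(masks(c)["red"]):
        p=np.median(Q[q],0)
        if abs(p[0])<.15 and abs(p[1])<.07: print(n,"red",st[4],ce,p.round(4),np.percentile(Q[q],[3,97],axis=0).round(4).tolist())
    if n=="scene": report(c,(150,240,370,325));s=c
st=read_state();print("tcp tray",tf(st["eef_pos"]).round(4),st["contact_force"].round(1),st["width"],st["clock"])
E
python3 r.py
```

```text
scene red 173 [193.93641618 239.1849711 ] [-0.0918 -0.0032  0.0774] [[-0.1166, -0.0135, 0.0285], [-0.08, 0.0576, 0.0798]]
white 941 [[-0.0447, -0.0104, 0.0219], [0.0605, -0.0022, 0.0246], [0.1593, 0.0058, 0.0271]]
yellow [[-0.1284, -0.0212, 0.0197], [-0.074, -0.0161, 0.0635], [-0.0539, 0.0123, 0.0697]]
brass 362 [[0.1521, -0.0753, 0.0146], [0.1569, -0.0203, 0.0193], [0.1608, 0.0708, 0.0216]]
far rim [[-0.1594, -0.0585, 0.0152], [-0.1537, -0.0191, 0.0192], [-0.1243, 0.0566, 0.024]]
top red 160 [477.45    190.05625] [-0.0871  0.0051  0.0774] [[-0.1027, -0.0094, 0.0757], [-0.0803, 0.0111, 0.1145]]
tcp tray [-0.0869  0.0016  0.1146] [ 0.3 -0.   0.3] 0.005391731926522742 9.4667
```

Call:
{"fn": "play_rows", "kwargs": {"increments": [-0.005,0.002,0,0,0,0,-0.005,0.002,0.012,0,0,0,-0.005,0.002,0.024,0,0,0,-0.005,0.002,0.032,0,0,0,-0.005,0.002,0.032,0,0,0]}}

```text
clock: 9.88
eef_pos: [0.6199, -0.1332, 0.0796]
tool_rot: [-2.354, -2.075, 0.005]
contact_force: [0.5, 0.6, 0.8]
width: 0.004
grasp_force: 0.0
```

Call:
{"fn": "play_rows", "kwargs": {"increments": [0,0,0.003,0,0,0,0,0,0.006,0,0,0,0,0,0.008,0,0,0,0,0,0.01,0,0,0,0,0,0.011,0,0,0]}}

```text
clock: 10.3
eef_pos: [0.6217, -0.1338, 0.0717]
tool_rot: [-2.357, -2.077, -0.0]
contact_force: [-2.3, 0.7, 2.3]
width: 0.007
grasp_force: 1.5
```

```bash
python3 r.py
```

```text
scene red 58 [195.27586207 244.67241379] [-0.0845 -0.0099  0.0704] [[-0.1021, -0.0138, 0.0683], [-0.0797, 0.008, 0.073]]
white 945 [[-0.0448, -0.0104, 0.022], [0.0636, -0.0021, 0.0245], [0.1597, 0.0059, 0.027]]
yellow [[-0.1288, -0.0213, 0.0193], [-0.0734, -0.0162, 0.0631], [-0.0537, 0.0127, 0.0697]]
brass 366 [[0.1518, -0.0756, 0.0145], [0.1568, -0.0207, 0.0193], [0.1608, 0.0696, 0.0217]]
far rim [[-0.1591, -0.059, 0.0154], [-0.1535, -0.0198, 0.0193], [-0.1226, 0.0227, 0.0236]]
top red 27 [470.92592593 188.7037037 ] [-0.0822  0.0014  0.0704] [[-0.0836, -0.0091, 0.0691], [-0.0809, 0.0094, 0.0731]]
tcp tray [-0.0919 -0.0006  0.0716] [-0.1  0.8 -0.7] 0.00813348161173181 10.4
```

The button top has gone from 77.4 mm to 70.4 mm, so it is down 7 mm. I'll add a small extra push to be sure, then retreat.

Call:
{"fn": "play_rows", "kwargs": {"increments": [0,0,0.001,0,0,0,0,0,0.002,0,0,0,0,0,0.002,0,0,0,0,0,0.002,0,0,0]}}

```text
clock: 10.73
eef_pos: [0.6224, -0.1339, 0.0714]
tool_rot: [2.356, 2.077, 0.003]
contact_force: [-3.7, 1.2, 12.1]
width: 0.006
grasp_force: 5.9
```

Call:
{"fn": "play_rows", "kwargs": {"increments": [0,0,-0.01,0,0,0,0,0,-0.03,0,0,0,0,0,-0.06,0,0,0,0,0,-0.09,0,0,0,0,0,-0.12,0,0,0]}}

```text
clock: 11.15
eef_pos: [0.6218, -0.1337, 0.191]
tool_rot: [2.357, 2.077, 0.0]
contact_force: [0.1, -0.3, -0.0]
width: 0.002
grasp_force: 0.0
```

Call:
{"fn": "play_rows", "kwargs": {"increments": [0,0,0,0,0,0,0,0,0,0,0,0,0,0,0,0,0,0]}}

```text
clock: 11.4
eef_pos: [0.6216, -0.1333, 0.1893]
tool_rot: [-2.356, -2.077, -0.0]
contact_force: [0.0, -0.7, -0.2]
width: 0.005
grasp_force: 0.0
```

```bash
python3 r.py; python3 -c "
from h import *
c=camera('scene');cv2.imwrite('pics/s3.png',cv2.resize(c['image'][180:360,120:400,::-1],None,fx=2.5,fy=2.5))"
```

```text
scene red 154 [194.54545455 242.25974026] [-0.0914 -0.0024  0.0705] [[-0.1029, -0.0137, 0.0682], [-0.0797, 0.0099, 0.0724]]
white 956 [[-0.0446, -0.01, 0.0221], [0.0607, -0.0021, 0.0244], [0.1591, 0.0062, 0.0269]]
yellow [[-0.1287, -0.0213, 0.0208], [-0.0753, -0.0157, 0.0638], [-0.0539, 0.0127, 0.0698]]
brass 370 [[0.1518, -0.076, 0.0149], [0.1568, -0.0226, 0.0192], [0.1608, 0.0704, 0.0221]]
far rim [[-0.1591, -0.0584, 0.0156], [-0.1538, -0.0196, 0.0195], [-0.1229, 0.0394, 0.0232]]
top red 241 [478.0746888  189.73858921] [-0.0919  0.0005  0.0703] [[-0.1027, -0.0097, 0.0689], [-0.0817, 0.01, 0.0725]]
tcp tray [-0.0916  0.0004  0.1882] [-1.  -0.5  0.1] 0.002219782682259009 11.5
```

View pics/s3.png

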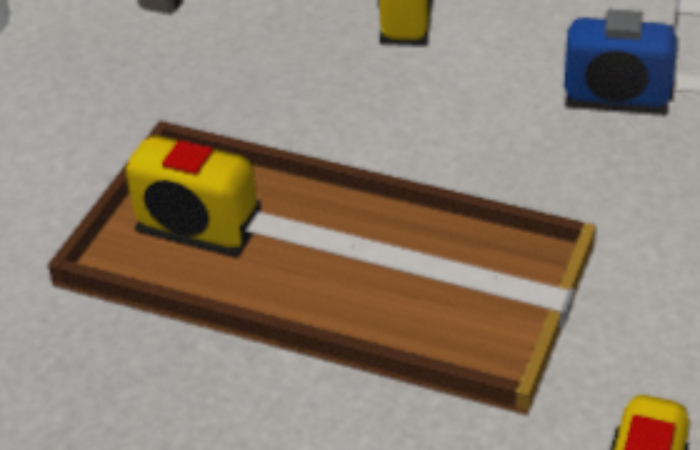

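The case stands upright at tray x of about -0.092. The tape is hooked over the brass rim at crop (568,300), the button is down at crop (188,157), and the arm is clear of everything.

```bash
python3 -c "
from plant import *
print(close_job())"
```

```text
the job is handed in; nothing more can be done
None
```

I've handed the job in, with no verdict returned: the yellow tape is hooked over the brass rim near its middle, the case stands upright about 2 cm from the opposite rim, the lock button is down 7 mm, and the arm touches nothing.

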